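# Raise the telescoping jewellery stand and hold it up

### The job

On the dresser stands a telescoping jewellery stand, pushed down and locked, with a bracelet hanging on its crossbar. Squeeze in the release button on the grip block at its top, pull the block straight up past the first stop until both tubes are fully out at the second stop, and finish while still gripping the block there with the button squeezed in, holding it up, because a spring pulls it down again. Keep the bracelet on the crossbar and leave the other things on the dresser where they are.

Things in the scene. Friction and masses are not known exactly. Their poses are not given: they have to be found in the camera images.
- stand: jewellery stand fixed to the dresser, 178 mm tall when down: round marble foot (120 mm across, 14 mm thick), upright steel tube (25 mm thick), steel collar 31 x 28 mm with its top at 118 mm, and on that the grip block. Origin: centre of the foot's underside; z up. Its x axis points to the side on which the button sits, its y axis runs along the crossbar.
- grip (a point): middle of the pale wooden grip block at the height of the button's centre, 146 mm above the dresser when down. The block is 24 mm (stand x) by 24 mm (stand y) by 50 mm tall; its underside, 28 mm below this point, rests on the collar; its top is 22 mm above. Fingers that close along the stand's x axis squeeze button and block together (30 mm overall, 25.5 mm with the button in).
- button_face (a point): middle of the outer face of the black button, 16 mm wide and 22 mm tall, which stands 6 mm out of the block's face on the stand's +x side. The opposite face of the block is plain.
- crossbar (a point): middle of the steel crossbar (inside the block), 8 mm thick, which leaves the block's two other faces along the stand's y axis, 12 mm above the grip point, 95 mm to each side, its ends bent up by 16 mm.
- release_button (a joint): travel of the button, m: 0 out, 0.0045 fully in (about 5 N, spring return). While the stand is down it is locked; the lock is free when the button is in by 0.003 or more. The lock acts only in the lowest position; there is no lock higher up.
- upper_tube (a joint): how far the thin upper tube, which carries the grip block, is out of the lower tube, m: 0 down, 0.045 at its stop. It comes out first, at about 3 to 4 N upward pull; its stop is the first stop.
- lower_tube (a joint): how far the lower tube is out of the fixed tube, m: 0 down, 0.060 at its stop. It follows when the upper tube is at its stop and the pull rises to about 7 to 9 N; its stop, with the grip block 105 mm above its lowest place, is the second stop and the end of travel. Springs draw both tubes down again when let go.
- bracelet: loose white plastic bracelet, a ring 71 mm across and 7 mm thick, 20 g, hanging upright on the crossbar on the stand's +y side. Origin: centre of the ring.
- pencil_cup: black wooden pencil cup with pencils, 76 mm across, 160 mm tall with the pencils; bystander. Origin: centre of its underside.
- gloss_stand: clear acrylic lip gloss stand, 75 x 130 mm, 97 mm tall; bystander. Origin: centre of its underside.
- jar_lid: frosted glass jar lid with a knob, 76 mm across, 36 mm tall; bystander. Origin: centre of its underside.

How it is judged (in metres and radians):
On the way, in this order (a step that is already met when the one before it is completed fails the run):
1. the release button is squeezed in while the stand is still down (value of joint release_button above 0.003 m and value of joint each of upper_tube, lower_tube below 0.008 m), for 0.05 s.
2. the upper tube is out at the first stop (value of joint upper_tube above 0.04 m), for 0.05 s.
At the end, for the whole second after the job is handed in: The fingers still grip the block (more than 3 N) with the button in by more than 2.5 mm, the upper tube is out by more than 40 of its 45 mm, the lower tube by more than 53 of its 60 mm, and the bracelet still hangs on the crossbar (its centre within 130 mm of the grip point) (value of joint upper_tube above 0.04 m and value of joint lower_tube above 0.053 m and value of joint release_button above 0.0025 m and contact force between the fingers and stand above 3 N and distance between bracelet and grip below 0.13 m); the arm keeps its last pose, push and grip.
It fails at once if the bracelet came off the crossbar (distance between bracelet and grip above 0.14 m).
It fails at once if a bystander was moved by more than 30 mm (distance of any of pencil_cup, gloss_stand, jar_lid from where it was at the start of the episode above 0.03 m).
It also fails if it takes over 35 s, if anything falls off the work surface, if the arm or the gripper's body presses on something with over 40 N, if the wrist force passes 120 N, or if a joint passes its speed limit or range.

### The arm

A 6-joint arm with a two-finger parallel gripper is mounted at the origin on the work surface. World frame = base frame: x ahead of the robot, y to its left, z up, the work surface at z = 0. Lengths are in m, angles in degrees, forces in N, time in s.
With the tool pointing down it reaches from about 0.325 to 0.9 m from the base axis. Payload 6.1 kg.
Tool frame: the origin (TCP) lies at the very end of the fingers, on their centre line; the grasp point (between the pads) lies 19 mm behind it; z points along the fingers, y is the direction in which the jaws open and shut (so a half turn about z gives the same grasp; the last joint's range is limited). The gripper opens to 87 mm and grips with 3 to 60 N. Pads are 19 mm wide; open, the fingers measure 117 mm over their backs; the gripper's body (75 mm by 190 mm) begins 51 mm behind the grasp point.
Start: joints at [60.384, 12.628, 87.462, -0, 79.91, -7.225], TCP at [0.238, 0.578, 0.223] pointing down, gripper open.
Joint ranges: [-170.65, 170.65], [-52.31, 119.04], [5.05, 147.46], [-71.25, 251.25], [11.57, 151.72], [-153.62, 153.62]. Speed limits (degrees/s): [147.25, 147.25, 172.46, 180, 180, 180].

### API

Orientations are given as a 3x3 rotation matrix whose columns are the frame's x, y, z axes.
In Python, from bench import arm, kin, grab_frame, camera_info gives the robot as it stands. The module is installed in compiled form; this text tells all that it offers. Calls block until the motion is done:
- arm.move_pose(position, orientation): joint-space move of the TCP to a pose.
- arm.move_l(position, frame=None, velocity=0.15, contact_N=None): straight line of the TCP; frame=None keeps the orientation; velocity is the mean speed in m/s. With contact_N (N) it stops when the force on the tool has changed by that much, and returns True; else False.
- arm.goto_joints(angles): joint-space move.
- arm.open_gripper() and arm.grab(grasp_force=None): open the fingers fully, or close them until they stop; grasp_force is the grip in N (None keeps the last).
- arm.dwell(seconds).
- kin.ik(position, orientation): joint angles nearest the present ones, or None.
- grab_frame(name): name is "scene" or "top"; returns (picture, depth): 480x640x3 uint8, red, green, blue; 480x640 float32, m along the optical axis (not along the pixel's ray), 0 where there is no reading.
- camera_info(name): a dict with "fx", "fy", "cx", "cy" (pixels), "k1" (the pictures are not rectified: a ray, as slopes to the right and down, at radius r is drawn at 1 + k1 r^2 times it, then the intrinsics apply), "R" (3x3) and "t" (3): a world point X has camera coordinates R X + t. Camera axes: x right, y down, z forward; pixel columns grow to the right and rows downward; lengths in m; the calibration is good to about 2 mm. A picture is of the moment at which its call begins. camera_info takes no time and is no camera call.
A pose or a line that the arm cannot do raises arm.IKError and nothing moves.
- arm.hand_in(): hands the job in, once; it reports no verdict.
Readings, each from a call of its own:
- arm.read_clock(): time.
- arm.read_q(): joint angles.
- arm.read_joint_velocities(): joint speeds.
- arm.read_joint_efforts(): joint torques, N m.
- arm.read_tool_pos(): TCP position.
- arm.read_tcp_rot(): TCP orientation.
- arm.read_wrist_force(): force on the tool from outside, world axes, zero at the start.
- arm.read_ft_torque(): the same for the moment, N m.
- arm.read_grip_width(): finger opening in m.
Only numpy, scipy, OpenCV 4.12 (cv2) and the standard library are available. Lean on these libraries where they do the work, as an engineer would, in place of code of your own. Each camera call takes 0.05 s, during which the arm holds its last target. There are 200 camera calls.

## Working session

There is one attempt and no reset: what is moved stays moved. The work goes in short steps, each a Python script; the robot and the scene stay as the last script left them, time stands still between calls to the robot, and variables do not carry over. Pictures are saved under pics/ and viewed, about 8 in all and at most 12, crops included, and the job is handed in when it is done.

```bash
mkdir -p pics; cat > h.py <<'E'
import numpy as np, cv2
from bench import arm, kin, grab_frame, camera_info
def pts(name, depth):
    c=camera_info(name); v,u=np.mgrid[0:480,0:640]
    K=np.array([[c['fx'],0,c['cx']],[0,c['fy'],c['cy']],[0,0,1.]])
    d=np.array([c['k1'],0,0,0,0.])
    n=cv2.undistortPoints(np.stack([u,v],-1).reshape(-1,1,2).astype(float),K,d).reshape(480,640,2)
    P=np.dstack([n*depth[...,None],depth])
    return (P-np.array(c['t']))@np.array(c['R'])   # world points
E
python3 - <<'E'
from h import *
for n in ("scene","top"):
    im,d=grab_frame(n); cv2.imwrite(f"pics/{n}0.png",im[...,::-1]); np.savez(f"{n}0.npz",im=im,d=d)
    c=camera_info(n); print(n,c['fx'],c['k1'],-np.array(c['R']).T@np.array(c['t']),np.array(c['R'])[2],(d>0).mean())
print(arm.read_clock(),arm.read_tcp_rot())
E
```

```text
scene 535.6264181709123 -0.05413586344589622 [ 0.92172169 -0.40915862  1.00943675] [-0.4339435   0.3841789  -0.81492307] 0.9961263020833333
top 496.1237013727336 -0.03616252990842272 [0.42163603 0.00635816 1.09546933] [ 0.03984656  0.00745386 -0.99917801] 0.9958756510416666
0.1 [[-9.24600129e-01  3.80938186e-01 -8.36490160e-04]
 [ 3.80939056e-01  9.24598889e-01 -1.52652997e-03]
 [ 1.91904315e-04 -1.73008158e-03 -9.99998485e-01]]
```

View pics/scene0.png

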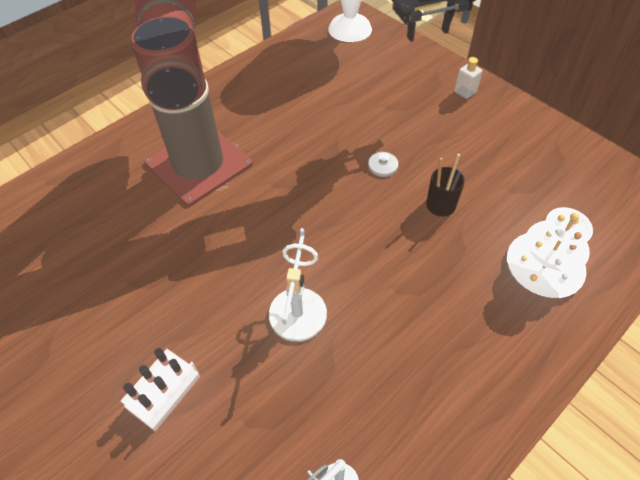

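View pics/top0.png

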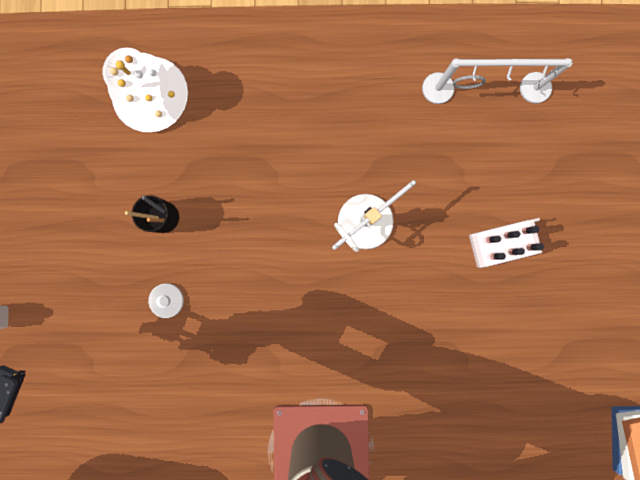

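The top view shows the block at about (373,215). The crossbar runs from (413,183) to (335,247), the bracelet is at the lower-left end near (345,235), and the black button is on the block's upper-left side at about (366,211). Next I'll measure the block, crossbar and bracelet.

```bash
python3 - <<'E'
from h import *
z=np.load("top0.npz"); P=pts("top",z['d']); im=z['im']
s=cv2.resize(im[165:265,310:430],None,fx=5,fy=5,interpolation=cv2.INTER_CUBIC)
Z=np.load("scene0.npz"); s2=cv2.resize(Z['im'][215:345,245:345],None,fx=4.6,fy=4.6,interpolation=cv2.INTER_CUBIC)
s2=cv2.resize(s2,(200*5//4,500*5//4*0+500)) if 0 else s2[:500]
s2=cv2.copyMakeBorder(s2,0,max(0,500-s2.shape[0]),0,0,cv2.BORDER_CONSTANT)[:, :200*0+460][:500]
cv2.imwrite("pics/crop1.png",cv2.resize(np.hstack([s,s2]),(800,375))[...,::-1])
v,u=np.mgrid[0:480,0:640]
roi=(abs(u-373)<60)&(abs(v-215)<50)
def rep(n,m):
    q=P[m]; print(n,m.sum(),np.median(q,0).round(4),np.ptp(q,0).round(3))
hsv=cv2.cvtColor(im,cv2.COLOR_RGB2HSV)
wood=roi&(P[...,2]>.168)&(P[...,2]<.186)&(abs(u-373)<12)&(abs(v-215)<12)
rep("blocktop",wood); print(cv2.minAreaRect(P[wood][:,:2].astype(np.float32)))
foot=roi&(P[...,2]>.008)&(P[...,2]<.022)&(hsv[...,1]<60)
print("foot",cv2.minEnclosingCircle(P[foot][:,:2].astype(np.float32)))
bar=roi&(P[...,2]>.15)&(P[...,2]<.19)&~wood
q=P[bar]; c=cv2.fitLine(q[:,:2].astype(np.float32),cv2.DIST_HUBER,0,.01,.01).ravel(); print("bar",c,np.degrees(np.arctan2(c[1],c[0])),len(q))
E
```

```text
blocktop 99 [ 0.502  -0.1036  0.1692] [0.028 0.03  0.006]
((0.5027620792388916, -0.1040765792131424), (0.02333630993962288, 0.02227984368801117), 39.889892578125)
foot ((0.5033949017524719, -0.1042272225022316), 0.06019945815205574)
bar [ 0.6269275  -0.7790776   0.49712276 -0.09539116] -51.176197 590
```

View pics/crop1.png

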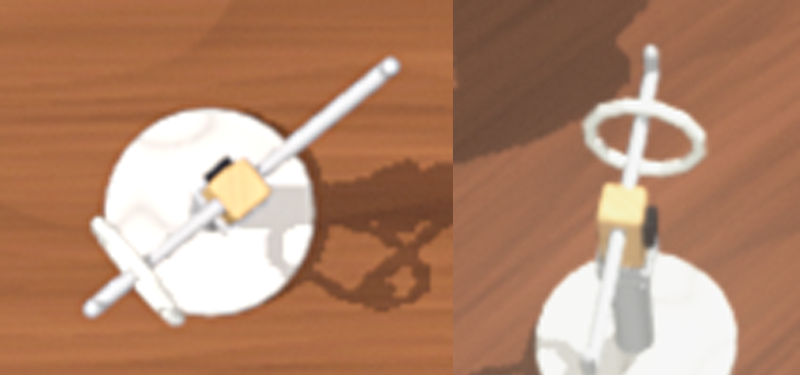

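The block axis measures 39–40° from the top face and 38.8° from the bar. The block centre is about (0.503, −0.104), which agrees with the foot. I'll lift clear of the cup, move above the stand and descend with the gripper open and a contact guard.

```bash
cat >> h.py <<'E'
A=np.radians(39.3); X=np.array([np.cos(A),np.sin(A),0]); Zt=np.array([0,0,-1.])
R=np.column_stack([np.cross(X,Zt),X,Zt])
C=np.array([0.5030,-0.1041,0])+0.00075*X
E
python3 - <<'E'
from h import *
print(kin.ik(C+[0,0,.33],R), kin.ik(C+[0,0,.127],R), kin.ik(C+[0,0,.24],R))
p=np.array(arm.read_tool_pos()); arm.move_l(p+[0,0,.12],velocity=.2)
arm.move_pose(C+[0,0,.33],R)
arm.move_l(C+[0,0,.20],velocity=.15)
print(arm.move_l(C+[0,0,.127],velocity=.05,contact_N=4))
print(arm.read_clock(),arm.read_tool_pos(),arm.read_wrist_force())
im,d=grab_frame("scene"); cv2.imwrite("pics/s1.png",cv2.resize(im[190:350,200:400],None,fx=3.7,fy=3.7,interpolation=cv2.INTER_CUBIC)[...,::-1])
E
```

```text
[-2.04216246e+01 -5.57793656e+00  9.51271245e+01 -2.54444375e-14
  9.04508120e+01 -5.97216246e+01] [-2.04216246e+01  2.68647219e+00  1.09176201e+02 -2.54444375e-14
  6.81373273e+01 -5.97216246e+01] [-2.04216246e+01 -3.36783318e+00  1.02571524e+02 -2.54444375e-14
  8.07963093e+01 -5.97216246e+01]
False
6.05 [ 0.50386503 -0.10371861  0.12739941] [-0.09004436 -0.37420001 -0.47687229]
```

View pics/s1.png

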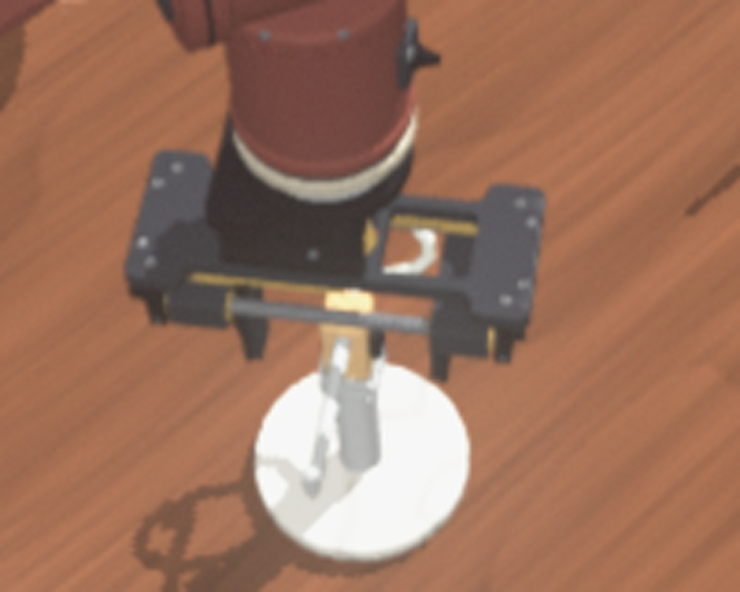

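The open fingers, with tips at crop (255,345) and (440,365), straddle the block at (348,335). The button at (377,345) faces the right finger, and the bracelet is still on the bar behind. Now I'll close and check the width and the side force.

```bash
python3 - <<'E'
from h import *
arm.grab(35); arm.dwell(.3)
F=np.array(arm.read_wrist_force()); print(arm.read_clock(),arm.read_grip_width(),F.round(2),"along jaws",F@X,arm.read_tool_pos(),np.round(arm.read_ft_torque(),2))
E
```

```text
7.4417 0.023940711726046896 [ 2.05  3.09 -0.26] along jaws 3.5455447498338657 [ 0.50379035 -0.10343409  0.12709443] [ 0.61 -0.61 -0.32]
```

The width reads 23.9 mm, where I expected about 25.5. A locked button would show up as a sharp force rise, so I'll test with a short guarded lift.

```bash
python3 - <<'E'
from h import *
p=np.array(arm.read_tool_pos())
for h in (.004,.010,.025,.040):
    q=p.copy(); q[2]=.1270+h
    c=arm.move_l(q,velocity=.03,contact_N=14)
    print(h,c,arm.read_clock(),np.round(arm.read_tool_pos(),4),np.round(arm.read_wrist_force(),2),round(arm.read_grip_width(),4))
    if c: break
im,d=grab_frame("scene"); cv2.imwrite("pics/s2.png",cv2.resize(im[170:350,200:400],None,fx=3.3,fy=3.3,interpolation=cv2.INTER_CUBIC)[...,::-1])
E
```

```text
0.004 False 7.725 [ 0.5038 -0.1034  0.131 ] [ 2.98  2.04 -2.12] 0.024
0.01 False 8.075 [ 0.5038 -0.1034  0.1371] [ 3.11  2.9  -2.89] 0.0236
0.025 False 8.725 [ 0.5038 -0.1034  0.1521] [ 3.01  2.92 -2.51] 0.0237
0.04 False 9.375 [ 0.5037 -0.1034  0.167 ] [ 3.77  2.59 -2.6 ] 0.0238
```

View pics/s2.png

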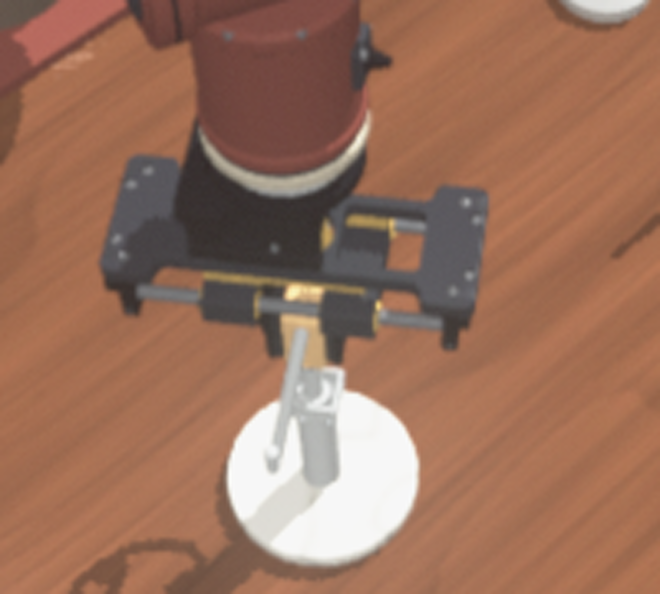

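The lock is free: the block sits clear of the collar at crop (310,385), with a 2–3 N pull. I'll continue through the first stop to the second, with a guard.

```bash
python3 - <<'E'
from h import *
p=np.array(arm.read_tool_pos())
for h,v,cn in ((.046,.02,14),(.052,.02,14),(.075,.03,12),(.098,.03,12),(.110,.012,8)):
    q=p.copy(); q[2]=.1270+h
    c=arm.move_l(q,velocity=v,contact_N=cn); arm.dwell(.1)
    print(h,c,arm.read_clock(),np.round(arm.read_tool_pos(),4),np.round(arm.read_wrist_force(),2),round(arm.read_grip_width(),4))
    if c: break
im,d=grab_frame("scene"); cv2.imwrite("pics/s3.png",cv2.resize(im[150:350,190:410],None,fx=2.9,fy=2.9,interpolation=cv2.INTER_CUBIC)[...,::-1])
E
```

```text
0.046 False 9.975 [ 0.5037 -0.1034  0.1728] [ 3.77  1.58 -6.74] 0.0237
0.052 False 10.525 [ 0.5037 -0.1034  0.1789] [ 3.72  0.94 -5.75] 0.024
0.075 False 11.5417 [ 0.5037 -0.1034  0.2019] [ 2.39  2.22 -6.72] 0.0239
0.098 False 12.5583 [ 0.5037 -0.1034  0.2249] [ 3.59  1.78 -7.46] 0.0241
0.11 True 13.3333 [ 0.5035 -0.103   0.23  ] [ 5.94 -3.19 -7.71] 0.0238
```

View pics/s3.png

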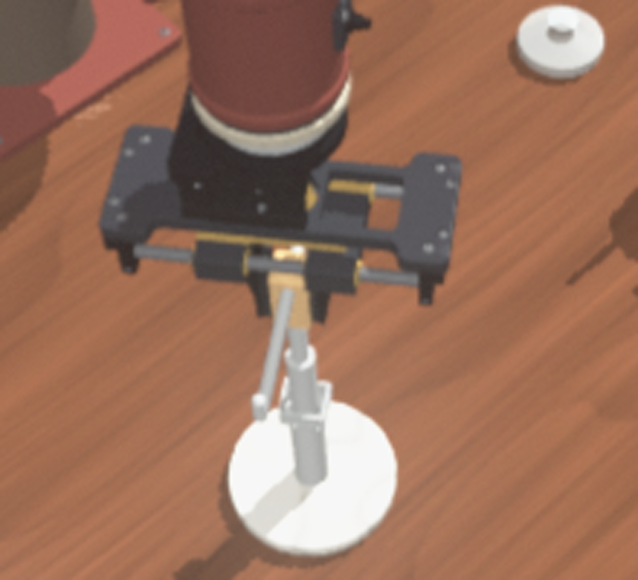

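The guard tripped at 103 mm, close to the 105 mm stop, and the block sits the same in the fingers, so no slip. The sideways force changed, though, and the bracelet is hidden behind the gripper. I'll push gently up a little more while logging force, then look from the top.

```bash
python3 - <<'E'
from h import *
p=np.array(arm.read_tool_pos())
print(np.round(arm.read_wrist_force(),2))
for z in (.2310,.2320,.2330):
    q=p.copy(); q[2]=z
    c=arm.move_l(q,velocity=.006,contact_N=12); arm.dwell(.15)
    F=[arm.read_wrist_force()]; 
    for _ in range(4): arm.dwell(.03); F.append(arm.read_wrist_force())
    F=np.mean(F,0)
    print(z,c,arm.read_clock(),np.round(arm.read_tool_pos(),4),F.round(2),round(arm.read_grip_width(),4),np.round(arm.read_ft_torque(),2))
    if c or F[2]<-15: break
im,d=grab_frame("top"); a=im[140:290,280:460]
im2,d2=grab_frame("scene"); b=im2[150:300,230:410]
P=pts("scene",d2)
cv2.imwrite("pics/s4.png",cv2.resize(np.hstack([a,b]),None,fx=2.2,fy=2.2,interpolation=cv2.INTER_CUBIC)[...,::-1])
E
```

```text
[ 5.95 -2.46 -7.09]
0.231 False 14.15 [ 0.5036 -0.1032  0.231 ] [ 4.85 -0.9  -8.69] 0.024 [-0.38 -1.26 -0.27]
0.232 False 14.75 [ 0.5036 -0.1031  0.2321] [ 4.77 -1.35 -8.12] 0.024 [-0.5  -1.07 -0.36]
0.233 False 15.35 [ 0.5035 -0.1031  0.2324] [  5.69  -1.53 -11.27] 0.0237 [-0.52 -1.38 -0.36]
```

View pics/s4.png

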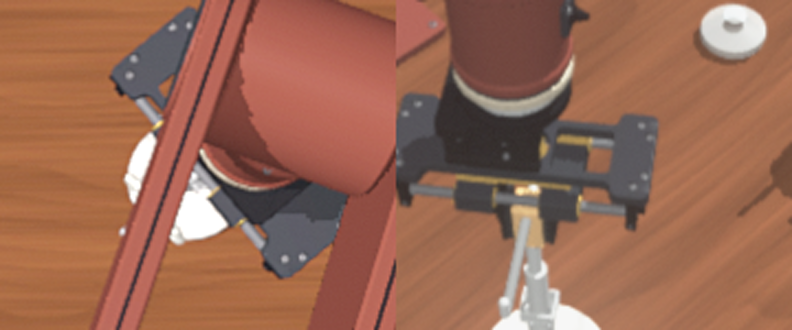

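The second stop is reached: z stalled at 0.2324, 105.3 mm up, while 0.233 was commanded, and the pull rose to 11 N. In the top view the arm covers most of the bracelet's place, and only the bar end at (122,232) is clear. I'll check for the bracelet with depth points in the stand frame.

```bash
python3 - <<'E'
from h import *
Y=np.array([-X[1],X[0],0])
for n in ("top","scene"):
    im,d=grab_frame(n); P=pts(n,d); Q=P-C; y=Q@Y; x=Q@X; z=P[...,2]
    hsv=cv2.cvtColor(im,cv2.COLOR_RGB2HSV)
    m=(y>.02)&(y<.11)&(abs(x)<.05)&(z>.03)&(z<.285)&(hsv[...,1]<70)&(d>0)
    v,u=np.nonzero(m); print(n,m.sum())
    if m.sum():
        for k in np.argsort(z[m])[::max(1,m.sum()//25)]: print(u[k],v[k],"xyz",x[m][k].round(3),y[m][k].round(3),z[m][k].round(3),im[v[k],u[k]])
    cv2.imwrite(f"pics/c_{n}.png",cv2.resize(im[150:270,290:400] if n=="top" else im[130:290,240:400],None,fx=5,fy=5 if n=="top" else 3.7,interpolation=cv2.INTER_CUBIC)[...,::-1])
E
```

```text
top 103
341 228 xyz 0.018 0.067 0.217 [255 254 247]
341 226 xyz 0.021 0.065 0.221 [242 240 233]
339 224 xyz 0.025 0.066 0.225 [235 233 226]
358 248 xyz -0.028 0.067 0.229 [251 249 242]
359 249 xyz -0.03 0.068 0.238 [234 231 224]
363 249 xyz -0.034 0.063 0.248 [189 177 165]
337 220 xyz 0.032 0.066 0.252 [253 249 243]
337 219 xyz 0.034 0.065 0.253 [226 212 202]
359 248 xyz -0.028 0.068 0.254 [250 249 243]
362 246 xyz -0.029 0.062 0.257 [202 198 192]
361 247 xyz -0.029 0.065 0.258 [203 201 194]
360 248 xyz -0.029 0.067 0.259 [234 232 226]
341 220 xyz 0.028 0.061 0.26 [232 226 219]
343 222 xyz 0.023 0.061 0.262 [237 233 226]
340 223 xyz 0.025 0.066 0.263 [255 255 255]
360 246 xyz -0.026 0.065 0.263 [231 229 221]
361 244 xyz -0.025 0.062 0.264 [218 213 207]
369 221 xyz -0.004 0.027 0.265 [188 186 186]
359 246 xyz -0.025 0.067 0.265 [250 248 240]
341 223 xyz 0.024 0.065 0.266 [255 255 255]
368 221 xyz -0.003 0.028 0.267 [225 223 223]
367 220 xyz -0.0 0.029 0.268 [236 236 238]
342 224 xyz 0.021 0.065 0.268 [255 255 255]
358 244 xyz -0.021 0.066 0.27 [214 208 199]
334 244 xyz 0.004 0.097 0.271 [182 147 134]
335 245 xyz 0.002 0.097 0.281 [235 232 234]
scene 6
293 235 xyz 0.001 0.021 0.267 [244 242 237]
294 234 xyz 0.003 0.023 0.268 [196 177 149]
293 234 xyz 0.001 0.022 0.268 [227 221 206]
290 234 xyz -0.004 0.021 0.269 [195 179 158]
292 234 xyz -0.0 0.021 0.269 [236 234 226]
291 234 xyz -0.002 0.02 0.27 [220 215 199]
```

View pics/c_top.png

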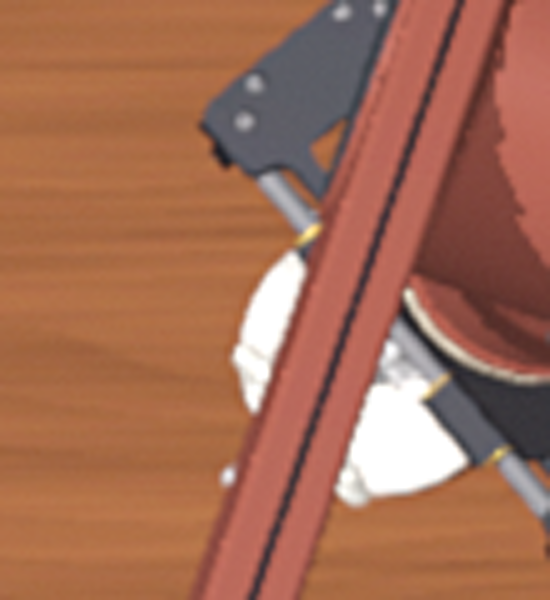

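The bracelet's two sides show at crop (245,360) and (350,490), either side of the arm. Its points lie 65 mm along the bar, with its top at z ≈ 0.27. The crossbar top is at z ≈ 0.267, which matches full extension. Handing in.

```bash
python3 - <<'E'
from h import *
print(arm.read_clock(),np.round(arm.read_tool_pos(),4),np.round(arm.read_wrist_force(),1),arm.read_grip_width())
arm.hand_in()
E
```

```text
15.55 [ 0.5034 -0.1031  0.2323] [  5.4  -2.7 -10.8] 0.024054129279631496
the job is handed in; nothing more can be done
```

I squeezed the block and button together at 35 N and pulled straight up past the first stop to the second. I handed in at 15.6 s, still gripping and holding it up.

**Last checks**
- **Height:** the TCP was 105 mm above its starting height. It stalled at 0.2324 m with 0.233 m commanded, and the pull rose to about 11 N. The crossbar top measured about 0.267 m high, which matches full extension, and I saw no slip.
- **Bracelet:** it was still hanging on the bar, about 65 mm from the block.
- **Bystanders:** the path stayed away from all three. I saw the jar lid in the late pictures but did not measure it. I did not re-check the pencil cup or gloss stand.

**Readings that did not fit**
- **Grip width:** it read 24.0 mm, not the expected 25.5 mm with the button in. The button's position can't be read directly; the lock coming free at a 2–3 N pull is the evidence that it was in.
- **Force guard:** it tripped early, at 103 mm, mostly from a sideways force change. A side force of about 6 N remained at the end.

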